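Lay out the piled sharpening stones in their drip trays

ROBOT

A 6-joint arm with a two-finger parallel gripper is mounted at the origin on the work surface. World frame = base frame: x ahead of the robot, y to its left, z up, the work surface at z = 0. Lengths are in m, angles in degrees, forces in N, time in s.
With the tool pointing down it reaches from about 0.3 to 0.75 m from the base axis. Payload 8.5 kg.
Tool frame: the origin (TCP) lies at the very end of the fingers, on their centre line; the grasp point (between the pads) lies 19 mm behind it (env.tcp_to_grasp is the distance from the TCP to the grasp point, in m); z points along the fingers, y is the line along which they close (so a half turn about z gives the same grasp; the last joint's range is limited). The gripper opens to 85 mm and grips with 20 to 120 N. Pads are 22 mm wide; open, the fingers measure 114 mm over their backs; the gripper's body (76 mm by 85 mm) begins 54 mm behind the grasp point. The pads swing forward as they close: fully open they stand 13 mm farther back than shut.
Start: joints at [62.607, 21.807, 74.336, -0, 83.858, -12.336], TCP at [0.143, 0.531, 0.231] pointing down, gripper open.
Joint ranges: [-178.18, 178.18], [-50.72, 133.34], [12.68, 142.11], [-81.47, 261.47], [9.98, 163.14], [-165.26, 165.26]. Speed limits (degrees/s): [136.94, 136.94, 180, 180, 180, 180].

INTERFACE

Orientations are given as a 3x3 rotation matrix whose columns are the frame's x, y, z axes.
In Python, from rig import status, get_image, env gives the robot as it stands.
- The arm moves only by the shell command python3 -m handwheel 'ROWS' [FORCE]. ROWS is text: rows parted by semicolons, each of 7 numbers parted by spaces: the shift along the world's x, y, z in cm, then the turn, a rotation vector about the world's x, y, z in degrees, then the opening, from 0 (shut) to 1 (fully open). In form: dx dy dz wx wy wz gripper; .... A call has 1 to 8 rows; each row is the pose to reach, as a shift and turn from the pose commanded when the call began; what a row does not reach only later rows make up. A row lasts 1/12 s, in which the tool goes at most 41.7 mm and 7.16 degrees, less where a joint would pass 70% of its speed; a pose out of reach is approached as far as the arm can. A call with a gripper value outside its range is refused whole. The fingers move at their own pace and stop on an object; FORCE is the grip in N (left out, the last holds). Time passes only in rows, so rows that repeat a pose let the fingers close. It gives the time, the measured TCP pose, the force, the opening and the grip force at its end, in the units of the state.
- status.observe(): the state, without advancing time (a new reading comes with each control period).
- get_image(name): name is "side" or "top"; returns a dict with "color" (480x640x3 uint8, red, green, blue), "vertical_fov" (degrees; the focal length in pixels is half the picture's height over the tangent of half this angle, whatever the lens; pixels are square), "cx", "cy" (the principal point, pixels), "xyz" and "orientation" of the camera in the world. Camera axes: x right, y down, z forward; pixel columns grow to the right and rows downward; lengths in m; the calibration is good to about 2 mm. A picture is of the moment at which its call begins. There is no depth.
- env.close_job(): hands the job in; it is judged then, once.
The state is a dict: "time_s": time; "q": joint angles; "qvel": joint speeds; "joint_efforts": joint torques, N m; "position": TCP position; "tool_rot": TCP orientation; "ft_force": force on the tool from outside, world axes, zero at the start; "wrist_torque": the same for the moment, N m; "grip_width": finger opening in m; "gripper_force": force on a finger pad.
Only numpy, scipy, OpenCV 4.12 (cv2) and the standard library are available. Lean on these libraries where they do the work, as an engineer would, in place of code of your own. Each camera call takes 0.05 s, during which the arm holds its last target. There are 200 camera calls.

TASK

The engraver's four sharpening stones are piled up, the largest at the bottom. Take the pile apart from the top, one stone at a time, and lay each stone flat in the drip tray made for its size, the smallest stone in the smallest tray and so on up to the largest, lengthwise and clear of the rim's top, so that no grit gets from one to another. The stones are brittle: set them down without dropping or tipping them, and leave the round stand of burs where it is.

Things in the scene. Friction and masses are not known exactly. Their poses are not given: they have to be found in the camera images.
- stone_s: The smallest sharpening stone, a loose rectangular slab 56 x 22 x 14 mm high, about 45 g (white natural stone). At the start it lies flat on the second smallest stone, turned up to about 20 degrees from it. Origin: centre of its underside; x along its length, y across its width, z up. It may be gripped across its 22 mm width.
- stone_m: The second smallest sharpening stone, a loose rectangular slab 80 x 32 x 15 mm high, about 120 g (diamond plate: mid-grey steel face on a black base). At the start it lies flat on the second largest stone, turned up to about 20 degrees from it. Origin: centre of its underside; x along its length, y across its width, z up. It may be gripped across its 32 mm width.
- stone_l: The second largest sharpening stone, a loose rectangular slab 105 x 42 x 18 mm high, about 190 g (plain dark grey stone). At the start it lies flat on the largest stone, turned up to about 20 degrees from it. Origin: centre of its underside; x along its length, y across its width, z up. It may be gripped across its 42 mm width.
- stone_xl: The largest sharpening stone, a loose rectangular slab 130 x 50 x 24 mm high, about 350 g (combination stone, brown above and dark grey below), at the bottom of the pile, flat on the bench. Origin: centre of its underside; x along its length, y across its width, z up. It may be gripped across its 50 mm width.
- tray_s: The smallest of the four drip trays: a shallow rectangular metal tray, fixed, 76 x 42 mm inside, 90 x 56 mm over its outer edge (2 mm walls and a 5 mm flat flange), floor 2 mm and rim 6 mm above the bench; it belongs to the smallest stone and leaves 10 mm round it on every side. Origin: centre of its underside at bench height; x along its length, y across its width, z up.
- tray_m: The second smallest of the four drip trays: a shallow rectangular metal tray, fixed, 100 x 52 mm inside, 114 x 66 mm over its outer edge (2 mm walls and a 5 mm flat flange), floor 2 mm and rim 6 mm above the bench; it belongs to the second smallest stone and leaves 10 mm round it on every side. Origin: centre of its underside at bench height; x along its length, y across its width, z up.
- tray_l: The second largest of the four drip trays: a shallow rectangular metal tray, fixed, 125 x 62 mm inside, 139 x 76 mm over its outer edge (2 mm walls and a 5 mm flat flange), floor 2 mm and rim 6 mm above the bench; it belongs to the second largest stone and leaves 10 mm round it on every side. Origin: centre of its underside at bench height; x along its length, y across its width, z up.
- tray_xl: The largest of the four drip trays: a shallow rectangular metal tray, fixed, 150 x 70 mm inside, 164 x 84 mm over its outer edge (2 mm walls and a 5 mm flat flange), floor 2 mm and rim 6 mm above the bench; it belongs to the largest stone and leaves 10 mm round it on every side. Origin: centre of its underside at bench height; x along its length, y across its width, z up.
- bur_stand: Bystander: loose round cream stand full of upright burs, 64 mm in diameter, about 66 mm high over all. Origin: centre of its underside, z up. Leave it where it stands.
- vise: Bystander: heavy round engraver's ball vise, fixed, 140 mm in diameter at its black base, 140 mm high, its screw knob reaching 98 mm out from its axis along its own x. Origin: centre of its underside, z up. Keep clear of it.

How it is judged:
By the outcome, as a careful person would: the job done as asked, in the order asked, and still so for the second after the job is handed in, with the robot touching nothing.
It also fails if it takes over 115 s, if anything falls off the work surface, if the arm or the gripper's body presses on something with over 40 N, if the wrist force passes 120 N, or if a joint passes its speed limit or range.

## Working session

There is one attempt and no reset: what is moved stays moved. The work goes in short steps, Python scripts to look and compute and a shell command to move; the robot and the scene stay as the last step left them, time stands still between calls to the robot, and variables do not carry over. Pictures are saved under pics/ and viewed, at most 14 in all, crops included, and the job is handed in when it is done.

```bash
ls; mkdir -p pics; python3 - <<'E'
from rig import status,get_image,env
import cv2
for n in ("top","side"):
    i=get_image(n); cv2.imwrite(f"pics/{n}0.png",i["color"][:,:,::-1]); print(n,i["vertical_fov"],i["cx"],i["cy"],i["xyz"],i["orientation"])
s=status.observe(); print(s["time_s"],s["position"],s["tool_rot"],s["ft_force"],s["grip_width"])
E
```

```text
pics
top 51.52979953177065 316.5770965880533 245.49080263487937 [ 0.48432765 -0.01196551  1.06820635] [[-0.00522373 -0.99845624  0.05529783]
 [-0.9999609   0.00561017  0.00683557]
 [-0.00713525 -0.05525996 -0.99844651]]
side 48.06898040724981 309.5854739669673 243.01356942078976 [ 0.12812363 -0.80749085  0.64739032] [[ 0.88530289 -0.27060121  0.37817161]
 [-0.46453928 -0.4778786   0.74554363]
 [-0.02102489 -0.8357075  -0.5487722 ]]
0.1 [0.14277097 0.53088911 0.23077126] [[-9.65666925e-01  2.59782659e-01 -6.00239902e-04]
 [ 2.59783198e-01  9.65666290e-01 -1.14292254e-03]
 [ 2.82719982e-04 -1.25961474e-03 -9.99999167e-01]] [-0.0059528  -0.37128885 -0.28630861] 0.08568861245922971
```

View pics/top0.png

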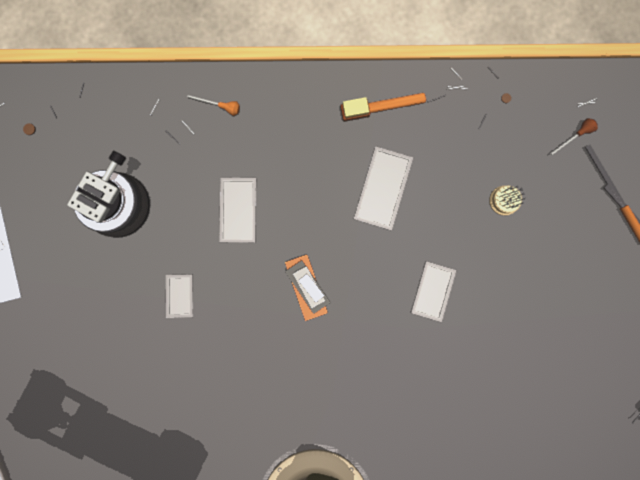

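View pics/side0.png

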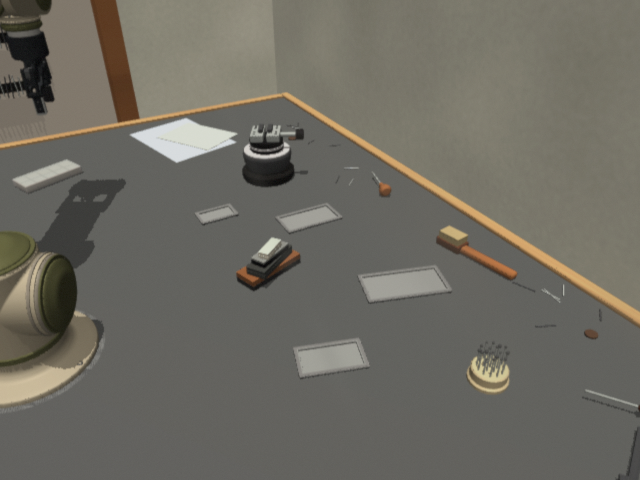

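The top view shows the pile at (308,287) and the bur stand at (507,200). The trays are s at (180,296), m at (434,291), l at (238,210) and xl at (384,188). Next I'll measure the trays and zoom in on the pile.

```bash
cat > h.py <<'E'
import numpy as np,cv2
from rig import status,get_image,env
def ray(i,px,z):
    px=np.atleast_2d(px).astype(float); f=240/np.tan(np.radians(i["vertical_fov"]/2))
    d=np.c_[(px-[i["cx"],i["cy"]])/f,np.ones(len(px))]@np.array(i["orientation"]).T
    c=np.array(i["xyz"]); return c+d*((z-c[2])/d[:,2])[:,None]
def rect(pts):
    "centre (mm), long, short (mm), yaw of long axis (deg, -90..90)"
    (c,(w,h),a)=cv2.minAreaRect((pts[:,:2]*1000).astype(np.float32))
    if w<h: w,h,a=h,w,a+90
    return np.round([*c,w,h,(a+90)%180-90],1)
E
python3 - <<'E'
from h import *
i=get_image("top"); c=i["color"]; g=c.min(2).astype(int); hsv=cv2.cvtColor(c,cv2.COLOR_RGB2HSV)
for n,(x,y) in dict(s=(180,296),m=(434,291),l=(238,210),xl=(384,188)).items():
    m=np.zeros(g.shape,np.uint8); m[y-50:y+50,x-40:x+40]=g[y-50:y+50,x-40:x+40]>120
    k=max(cv2.findContours(m,0,1)[0],key=cv2.contourArea)[:,0]
    print(n,rect(ray(i,k,.006)))
cv2.imwrite("pics/top1.png",cv2.resize(c[245:330,265:350,::-1],(595,595),interpolation=cv2.INTER_CUBIC))
j=get_image("side"); cv2.imwrite("pics/side1.png",cv2.resize(j["color"][230:295,225:310,::-1],(765,585),interpolation=cv2.INTER_CUBIC))
E
```

```text
s [437.2 289.2  94.1  59.8   0.7]
m [ 446.5 -253.1  211.2  168.5   -0.8]
l [610.9 165.  192.3 170.   -0. ]
xl [ 6.678e+02 -1.497e+02  2.150e+02  1.707e+02 -5.000e-01]
```

View pics/top1.png

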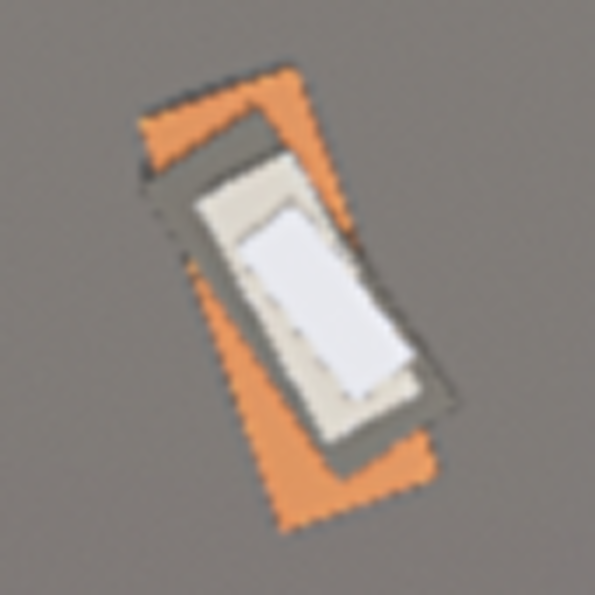

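View pics/side1.png

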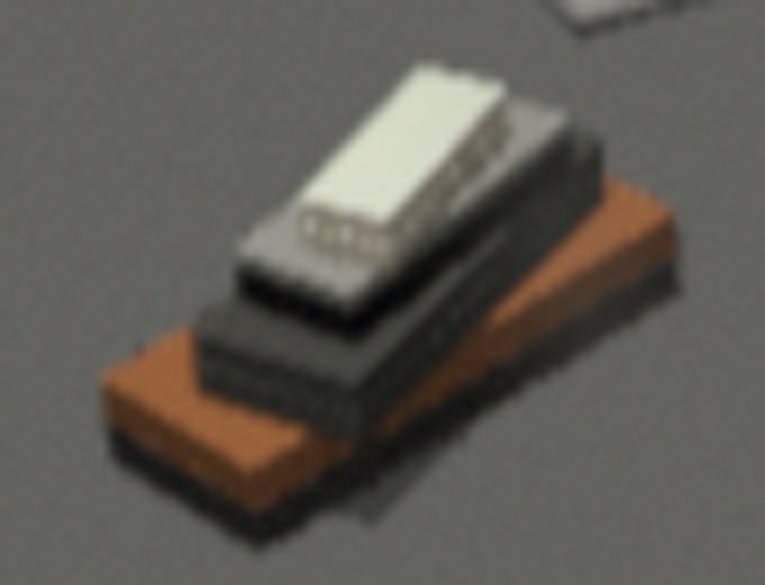

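The crop shows every top face, with white on light grey on dark grey on orange-brown. I'll use their corners, read in crop pixels, together with a higher threshold for the trays.

```bash
python3 - <<'E'
from h import *
i=get_image("top"); c=i["color"]; g=c.min(2).astype(int)
for n,(x,y) in dict(s=(180,296),m=(434,291),l=(238,210),xl=(384,188)).items():
    m=np.zeros(g.shape,np.uint8); m[y-50:y+50,x-40:x+40]=g[y-50:y+50,x-40:x+40]>155
    k=max(cv2.findContours(m,0,1)[0],key=cv2.contourArea)[:,0]
    print("tray",n,rect(ray(i,k,.006)))
C=dict(s=(.071,[(240,242),(292,203),(413,355),(360,400)]),m=(.057,[(195,202),(292,152),(422,388),(330,442)]),
 l=(.042,[(142,178),(258,105),(460,405),(342,477)]),xl=(.024,[(140,118),(297,68),(437,470),(285,532)]))
for n,(z,p) in C.items():
    P=ray(i,(np.array(p)+.5)/7-.5+[265,245],z); print("stone",n,rect(P),np.round(P.mean(0)[:2]*1000,1))
m=np.zeros(g.shape,np.uint8); m[180:220,485:530]=cv2.cvtColor(c,cv2.COLOR_RGB2HSV)[180:220,485:530,1]>70
k=np.argwhere(m)[:,::-1]; print("bur",ray(i,k.mean(0),.03))
m=(c[...,2]>195).astype(np.uint8); m[:270]=0;m[310:]=0;m[:,:285]=0;m[:,335:]=0
k=max(cv2.findContours(m,0,1)[0],key=cv2.contourArea)[:,0];print("white mask",rect(ray(i,k,.071)),c[287,308])
s=status.observe(); R=np.array(s["tool_rot"]); print(s["position"],np.degrees(np.arctan2(R[1,1],R[0,1])))
E
```

```text
tray s [437.4 289.2  89.4  55.5   0.7]
tray m [ 444.6 -252.6  114.2   65.8  -17. ]
tray l [ 6.219e+02  1.652e+02  1.363e+02  7.570e+01 -3.000e-01]
tray xl [ 666.9 -148.8  164.3   84.3  -17.1]
stone s [455.7   5.7  56.6  19.8  37.1] [455.7   6.1]
stone m [456.8  11.1  79.6  31.6  29.2] [456.5  11.2]
stone l [457.4  14.1 107.4  40.4  33.7] [457.5  14.2]
stone xl [455.3  17.7 130.9  49.4  19.2] [455.4  17.9]
bur [[ 0.63055489 -0.38517017  0.03      ]]
white mask [457.1  10.2  77.1  31.7  29.6] [231 232 237]
[0.14281326 0.530993   0.23103537] 74.94351155850546
```

```bash
r='31.3 -52.5 -7 0 0 53 1'; python3 -m handwheel '10 -17 0 0 0 25 1;31.3 -52.5 -7 0 0 53 1;31.3 -52.5 -7 0 0 53 1;31.3 -52.5 -7 0 0 53 1;31.3 -52.5 -7 0 0 53 1;31.3 -52.5 -7 0 0 53 1;31.3 -52.5 -7 0 0 53 1;31.3 -52.5 -7 0 0 53 1' 40
```

```text
time_s: 0.92
position: [0.2909, 0.2851, 0.2013]
tool_rot: [[-0.824, -0.567, 0.0], [-0.567, 0.824, 0.0], [-0.0, -0.0, -1.0]]
ft_force: [-0.1, 0.9, 0.2]
grip_width: 0.0853
gripper_force: 0.0
```

```bash
python3 -m handwheel '16.5 -27.9 -8 0 0 3 1;16.5 -27.9 -8 0 0 3 1;16.5 -27.9 -8 0 0 3 1;16.5 -27.9 -8 0 0 3 1;16.5 -27.9 -8 0 0 3 1;16.5 -27.9 -8 0 0 3 1;16.5 -27.9 -8 0 0 3 1;16.5 -27.9 -8 0 0 3 1'; python3 -m handwheel '0 0 0 0 0 0 1;0 0 0 0 0 0 1;0 0 0 0 0 0 1'
```

```text
time_s: 1.58
position: [0.4559, 0.0059, 0.1211]
tool_rot: [[-0.797, -0.604, 0.0], [-0.604, 0.797, -0.0], [-0.0, -0.0, -1.0]]
ft_force: [1.4, -0.2, 0.8]
grip_width: 0.0856
gripper_force: 0.0
time_s: 1.83
position: [0.4548, 0.0082, 0.1214]
tool_rot: [[-0.797, -0.604, -0.001], [-0.604, 0.797, 0.0], [0.0, 0.001, -1.0]]
ft_force: [-0.3, 0.1, -0.5]
grip_width: 0.0855
gripper_force: 0.0
```

```bash
python3 -m handwheel '0.1 -0.2 -1.5 0 0 1 1;0.1 -0.2 -3 0 0 1 1;0.1 -0.2 -4.2 0 0 1 1;0.1 -0.2 -5.2 0 0 1 1;0.1 -0.2 -5.8 0 0 1 1;0.1 -0.2 -5.8 0 0 1 1;0.1 -0.2 -5.8 0 0 1 .6;0.1 -0.2 -5.8 0 0 1 .4' 30; python3 -m handwheel '0 0 0 0 0 0 .3;0 0 0 0 0 0 .2;0 0 0 0 0 0 .1;0 0 0 0 0 0 0;0 0 0 0 0 0 0;0 0 0 0 0 0 0;0 0 0 0 0 0 0;0 0 0 0 0 0 0'
```

```text
time_s: 2.5
position: [0.4564, 0.0064, 0.0642]
tool_rot: [[-0.785, -0.619, 0.001], [-0.619, 0.785, -0.0], [-0.001, -0.001, -1.0]]
ft_force: [-0.1, 0.2, 0.0]
grip_width: 0.0642
gripper_force: 0.0
time_s: 3.17
position: [0.4564, 0.006, 0.0639]
tool_rot: [[-0.786, -0.619, 0.001], [-0.619, 0.786, -0.0], [-0.0, -0.001, -1.0]]
ft_force: [-2.1, -0.3, 6.2]
grip_width: 0.0205
gripper_force: 31.0
```

```bash
python3 -m handwheel '0 0 .4 0 0 0 0;0 0 1.2 0 0 0 0;0 0 2.5 0 0 0 0;-.1 1.5 3.5 0 0 -2 0;-.3 4 4 0 0 -6 0;-.5 7 4 0 0 -10 0;-.7 10 4 0 0 -15 0;-.9 13 4 0 0 -20 0'; python3 -m handwheel '-.2 3 0 0 0 -4 0;-.4 6 0 0 0 -8 0;-.6 9 0 0 0 -12 0;-.8 12 0 0 0 -15 0;-.9 14 0 0 0 -17.5 0;-1 15.3 0 0 0 -17.5 0;-1 15.3 0 0 0 -17.5 0;-1 15.3 0 0 0 -17.5 0'; python3 - <<'E'
from h import *
for n in("top","side"):
    i=get_image(n)["color"][:,:,::-1]; i=i[200:360,120:340] if n=="top" else i[100:300,120:340]
    cv2.imwrite(f"pics/{n}2.png",i)
a,b=[cv2.imread(f"pics/{n}2.png") for n in("top","side")]
cv2.imwrite("pics/c2.png",cv2.resize(np.hstack([cv2.resize(a,(275,200)),b]),(792,320),interpolation=cv2.INTER_CUBIC))
E
```

```text
time_s: 3.83
position: [0.447, 0.1373, 0.1042]
tool_rot: [[-0.951, -0.308, 0.001], [-0.308, 0.951, 0.0], [-0.001, -0.0, -1.0]]
ft_force: [0.9, 0.7, -1.1]
grip_width: 0.021
gripper_force: 30.4
time_s: 4.5
position: [0.4371, 0.2888, 0.1036]
tool_rot: [[-1.0, -0.015, -0.0], [-0.015, 1.0, -0.0], [0.0, -0.0, -1.0]]
ft_force: [-1.2, -1.0, -1.0]
grip_width: 0.021
gripper_force: 30.4
```

View pics/c2.png

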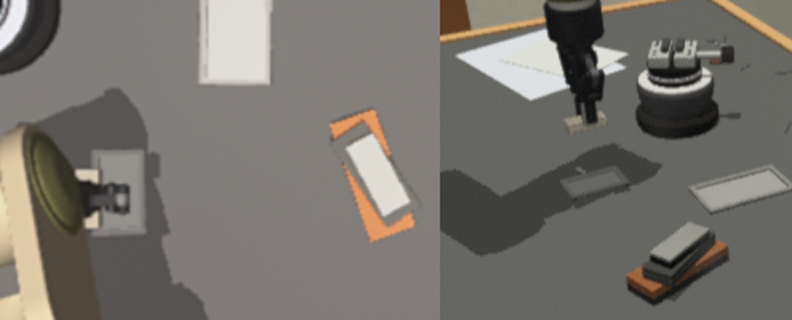

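The stone is held level above the small tray, and the rest of the pile looks undisturbed.

```bash
python3 -m handwheel '0 0 -1.5 0 0 -.2 0;0 0 -4 0 0 -.2 0;0 0 -6 0 0 -.2 0;0 0 -7.6 0 0 -.2 0;0 0 -8.6 0 0 -.2 0;0 0 -9.1 0 0 -.2 0;0 0 -9.3 0 0 -.2 0;0 0 -9.4 0 0 -.2 0'; python3 -m handwheel '0 0 -.05 0 0 0 0;0 0 -.05 0 0 0 0;0 0 -.05 0 0 0 0'
```

```text
time_s: 5.27
position: [0.4376, 0.2888, 0.0099]
tool_rot: [[-1.0, -0.009, 0.001], [-0.009, 1.0, 0.0], [-0.001, 0.0, -1.0]]
ft_force: [-0.2, -0.6, 0.3]
grip_width: 0.0207
gripper_force: 30.4
time_s: 5.52
position: [0.4374, 0.2892, 0.0096]
tool_rot: [[-1.0, -0.009, 0.001], [-0.009, 1.0, 0.0], [-0.001, 0.0, -1.0]]
ft_force: [0.0, -0.4, -0.6]
grip_width: 0.0208
gripper_force: 30.4
```

```bash
python3 -m handwheel '0 0 -.04 0 0 0 0;0 0 -.08 0 0 0 0;0 0 -.08 0 0 0 0'; python3 -m handwheel '0 0 -.04 0 0 0 0;0 0 -.08 0 0 0 0;0 0 -.08 0 0 0 0'
```

```text
time_s: 5.77
position: [0.4374, 0.2892, 0.0089]
tool_rot: [[-1.0, -0.009, 0.001], [-0.009, 1.0, 0.0], [-0.001, 0.0, -1.0]]
ft_force: [-1.7, -1.1, 5.9]
grip_width: 0.0209
gripper_force: 31.1
time_s: 6.02
position: [0.4374, 0.2892, 0.0089]
tool_rot: [[-1.0, -0.009, 0.001], [-0.009, 1.0, 0.0], [-0.001, 0.0, -1.0]]
ft_force: [-3.3, -1.3, 15.6]
grip_width: 0.0211
gripper_force: 32.0
```

```bash
python3 -m handwheel '0 0 .06 0 0 0 0;0 0 .06 0 0 0 .3;0 0 .06 0 0 0 .35;0 0 .06 0 0 0 .45;0 0 .06 0 0 0 .55;0 0 .06 0 0 0 .6;0 0 .5 0 0 0 .6;0 0 1.5 0 0 0 .6'; python3 -m handwheel '0 0 3 0 0 0 .8;0 0 6 0 0 0 1;.2 -3 8.5 0 0 0 1;.4 -6 8.5 0 0 0 1;.6 -9 8.5 0 0 7 1;.8 -13 8.5 0 0 14 1;1.2 -17 8.5 0 0 21 1;1.9 -21 8.5 0 0 28 1'; python3 - <<'E'
from h import *
i=get_image("top"); c=i["color"]; cv2.imwrite("pics/top3.png",cv2.resize(c[230:340,150:350,::-1],(800,440),interpolation=cv2.INTER_CUBIC))
E
```

```text
time_s: 6.68
position: [0.4366, 0.2888, 0.022]
tool_rot: [[-1.0, -0.009, -0.002], [-0.009, 1.0, -0.001], [0.002, -0.001, -1.0]]
ft_force: [-0.3, 0.3, 0.4]
grip_width: 0.051
gripper_force: 0.0
time_s: 7.35
position: [0.4538, 0.0925, 0.1084]
tool_rot: [[-0.898, -0.44, 0.001], [-0.44, 0.898, -0.0], [-0.001, -0.0, -1.0]]
ft_force: [0.8, 0.5, 0.3]
grip_width: 0.0859
gripper_force: 0.0
```

View pics/top3.png

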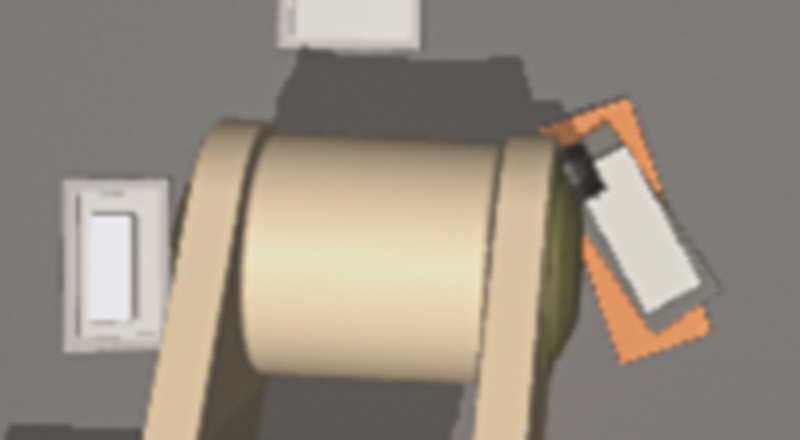

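Stone s lies flat and centred in its tray at crop (110,267), and stone m has not moved.

```bash
python3 -m handwheel '.1 -3 0 0 0 1 1;.2 -6 -1 0 0 2 1;.3 -8.1 -2 0 0 3 1;.3 -8.1 -2 0 0 3 1;.3 -8.1 -2 0 0 3 1;.3 -8.1 -2 0 0 3 1'
```

```text
time_s: 7.9
position: [0.4573, 0.0134, 0.0881]
tool_rot: [[-0.877, -0.481, 0.001], [-0.481, 0.877, 0.0], [-0.001, -0.0, -1.0]]
ft_force: [-0.1, 0.6, 0.2]
grip_width: 0.0852
gripper_force: 0.0
```

```bash
python3 -m handwheel '0 -.2 -1.2 0 0 0 1;0 -.2 -2.4 0 0 0 1;0 -.2 -3.3 0 0 0 1;0 -.2 -3.95 0 0 0 1;0 -.2 -3.95 0 0 0 1;0 -.2 -3.95 0 0 0 .7;0 -.2 -3.95 0 0 0 .5;0 -.2 -3.95 0 0 0 .4' 40; python3 -m handwheel '0 0 0 0 0 0 .3;0 0 0 0 0 0 .2;0 0 0 0 0 0 .1;0 0 0 0 0 0 0;0 0 0 0 0 0 0;0 0 0 0 0 0 0;0 0 0 0 0 0 0'
```

```text
time_s: 8.57
position: [0.4575, 0.0111, 0.0485]
tool_rot: [[-0.876, -0.482, 0.001], [-0.482, 0.876, -0.0], [-0.001, -0.001, -1.0]]
ft_force: [0.2, 0.2, 0.6]
grip_width: 0.0518
gripper_force: 0.0
time_s: 9.15
position: [0.4574, 0.0109, 0.0485]
tool_rot: [[-0.877, -0.481, 0.001], [-0.481, 0.877, -0.0], [-0.001, -0.001, -1.0]]
ft_force: [-1.2, 0.5, 5.6]
grip_width: 0.0305
gripper_force: 39.8
```

```bash
python3 -m handwheel '0 0 .4 0 0 0 0;0 0 1.2 0 0 0 0;0 0 2.5 0 0 0 0;-.1 -1.5 3.5 0 0 -3 0;-.2 -4 4.5 0 0 -8 0;-.3 -7 5 0 0 -14 0;-.5 -10 5 0 0 -20 0;-.6 -13 5 0 0 -26 0'; python3 -m handwheel '-.1 -3 0 0 0 -6 0;-.2 -6 0 0 0 -12 0;-.4 -9 0 0 0 -16 0;-.5 -11.5 0 0 0 -19 0;-.6 -13 0 0 0 -19.8 0;-.65 -13.35 0 0 0 -19.8 0;-.65 -13.35 0 0 0 -19.8 0;-.65 -13.35 0 0 0 -19.8 0'
```

```text
time_s: 9.82
position: [0.451, -0.1203, 0.099]
tool_rot: [[-0.999, -0.044, 0.001], [-0.044, 0.999, -0.001], [-0.001, -0.001, -1.0]]
ft_force: [-0.1, -0.8, -0.5]
grip_width: 0.0305
gripper_force: 40.0
time_s: 10.48
position: [0.4445, -0.2514, 0.0979]
tool_rot: [[-0.957, 0.291, -0.001], [0.291, 0.957, 0.001], [0.001, 0.001, -1.0]]
ft_force: [0.1, -0.1, -0.2]
grip_width: 0.0307
gripper_force: 40.0
```

```bash
python3 -m handwheel '0 -.1 -1.5 0 0 0 0;0 -.1 -4 0 0 0 0;0 -.1 -6 0 0 0 0;0 -.1 -7.5 0 0 0 0;0 -.1 -8.3 0 0 0 0;0 -.1 -8.6 0 0 0 0;0 -.1 -8.8 0 0 0 0;0 -.1 -8.85 0 0 0 0'; python3 -m handwheel '0 0 -.04 0 0 0 0;0 0 -.08 0 0 0 0;0 0 -.08 0 0 0 0'
```

```text
time_s: 11.15
position: [0.445, -0.2533, 0.0099]
tool_rot: [[-0.956, 0.292, 0.001], [0.292, 0.956, -0.001], [-0.001, -0.0, -1.0]]
ft_force: [0.2, 0.5, -0.5]
grip_width: 0.0308
gripper_force: 40.0
time_s: 11.4
position: [0.4448, -0.2537, 0.009]
tool_rot: [[-0.956, 0.293, 0.001], [0.293, 0.956, -0.001], [-0.001, -0.0, -1.0]]
ft_force: [-0.1, -0.1, -1.3]
grip_width: 0.0307
gripper_force: 40.0
```

```bash
python3 -m handwheel '0 .05 -.04 0 0 0 0;0 .05 -.07 0 0 0 0;0 .05 -.07 0 0 0 0';python3 -m handwheel '0 0 -.03 0 0 0 0;0 0 -.03 0 0 0 0'
```

```text
time_s: 11.65
position: [0.4448, -0.2532, 0.0085]
tool_rot: [[-0.956, 0.293, 0.001], [0.293, 0.956, -0.001], [-0.001, -0.0, -1.0]]
ft_force: [-0.2, 0.6, 4.8]
grip_width: 0.0309
gripper_force: 40.7
time_s: 11.82
position: [0.4448, -0.2532, 0.0085]
tool_rot: [[-0.956, 0.293, 0.001], [0.293, 0.956, -0.001], [-0.001, -0.001, -1.0]]
ft_force: [-1.9, 1.1, 8.9]
grip_width: 0.0305
gripper_force: 41.1
```

```bash
python3 -m handwheel '0 0 .04 0 0 0 0;0 0 .05 0 0 0 .4;0 0 .05 0 0 0 .5;0 0 .05 0 0 0 .6;0 0 .05 0 0 0 .7;0 0 .05 0 0 0 .7;0 0 .5 0 0 0 .7;0 0 1.5 0 0 0 .7'; python3 -m handwheel '0 0 3 0 0 0 .8;0 0 6 0 0 0 1;.1 3 8 0 0 6 1;.3 6 8 0 0 12 1;.5 9 8 0 0 18 1;.7 13 8 0 0 24 1;.9 17 8 0 0 30 1;1.1 20 8 0 0 36 1'; python3 - <<'E'
from h import *
i=get_image("top"); c=i["color"]; cv2.imwrite("pics/top4.png",cv2.resize(c[235:345,270:470,::-1],(800,440),interpolation=cv2.INTER_CUBIC))
E
```

```text
time_s: 12.48
position: [0.4442, -0.2527, 0.0223]
tool_rot: [[-0.956, 0.293, -0.002], [0.293, 0.956, 0.002], [0.002, 0.001, -1.0]]
ft_force: [-0.5, 0.3, -0.6]
grip_width: 0.0598
gripper_force: 0.0
time_s: 13.15
position: [0.4551, -0.0505, 0.1036]
tool_rot: [[-0.944, -0.33, 0.001], [-0.33, 0.944, 0.0], [-0.001, -0.0, -1.0]]
ft_force: [1.9, 0.3, -0.4]
grip_width: 0.0854
gripper_force: 0.0
```

View pics/top4.png

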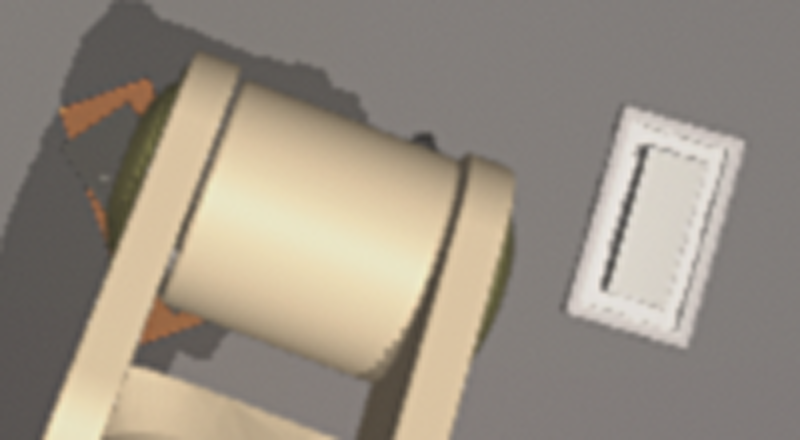

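Stone m is in its tray, centred allowing for parallax. On to stone l.

```bash
python3 -m handwheel '.1 3 0 0 0 7 1;.2 5.5 -1 0 0 13 1;.25 6.45 -2.3 0 0 14.4 1;.25 6.45 -2.3 0 0 14.4 1;.25 6.45 -2.3 0 0 14.4 1;.25 6.45 -2.3 0 0 14.4 1'
```

```text
time_s: 13.7
position: [0.4586, 0.0107, 0.0805]
tool_rot: [[-0.836, -0.549, 0.001], [-0.549, 0.836, -0.0], [-0.001, -0.001, -1.0]]
ft_force: [0.5, 0.3, -0.6]
grip_width: 0.0853
gripper_force: 0.0
```

```bash
python3 -m handwheel '-.1 .3 -1.5 0 0 .4 1;-.1 .3 -3 0 0 .4 1;-.1 .3 -4.2 0 0 .4 1;-.1 .3 -4.8 0 0 .4 1;-.1 .3 -5.08 0 0 .4 1;-.1 .3 -5.08 0 0 .4 .7;-.1 .3 -5.08 0 0 .4 .6;-.1 .3 -5.08 0 0 .4 .5' 50; python3 -m handwheel '0 0 0 0 0 0 .4;0 0 0 0 0 0 .3;0 0 0 0 0 0 .2;0 0 0 0 0 0 .1;0 0 0 0 0 0 0;0 0 0 0 0 0 0'
```

```text
time_s: 14.37
position: [0.4576, 0.0142, 0.0295]
tool_rot: [[-0.832, -0.555, 0.001], [-0.555, 0.832, -0.0], [-0.001, -0.001, -1.0]]
ft_force: [0.1, 0.0, 0.5]
grip_width: 0.0518
gripper_force: 0.0
time_s: 14.87
position: [0.4575, 0.0143, 0.0297]
tool_rot: [[-0.831, -0.556, 0.001], [-0.556, 0.831, -0.001], [-0.001, -0.001, -1.0]]
ft_force: [-1.1, -1.8, 7.2]
grip_width: 0.0404
gripper_force: 50.9
```

```bash
python3 -m handwheel '0 0 .4 0 0 0 0;0 0 1.2 0 0 0 0;0 0 2.5 0 0 0 0;.8 .7 4 0 0 -2 0;2.4 2.2 5 0 0 -6 0;4.5 4.2 6 0 0 -11 0;6.6 6.2 6 0 0 -16 0;8.8 8.1 6 0 0 -20 0'; python3 -m handwheel '2.2 2 0 0 0 -4 0;4.4 4 0 0 0 -8 0;6 5.6 0 0 0 -12 0;7.2 6.6 0 0 0 -14 0;7.65 7 0 0 0 -14 0;7.65 7 0 0 0 -14 0;7.65 7 0 0 0 -14 0'
```

```text
time_s: 15.53
position: [0.546, 0.0966, 0.0903]
tool_rot: [[-0.972, -0.234, 0.002], [-0.234, 0.972, -0.0], [-0.001, -0.0, -1.0]]
ft_force: [0.5, -0.3, -1.7]
grip_width: 0.0408
gripper_force: 51.3
time_s: 16.12
position: [0.621, 0.1651, 0.0888]
tool_rot: [[-1.0, 0.003, -0.001], [0.003, 1.0, -0.0], [0.001, -0.0, -1.0]]
ft_force: [-0.1, -0.3, -2.6]
grip_width: 0.0404
gripper_force: 51.3
```

```bash
python3 -m handwheel '.05 0 -1.5 0 0 0 0;.05 0 -4 0 0 0 0;.05 0 -6 0 0 0 0;.05 0 -7.1 0 0 0 0;.05 0 -7.7 0 0 0 0;.05 0 -7.9 0 0 0 0;.05 0 -8 0 0 0 0;.05 0 -8 0 0 0 0'; python3 -m handwheel '0 0 -.04 0 0 0 0;0 0 -.08 0 0 0 0;0 0 -.08 0 0 0 0'; python3 -m handwheel '0 0 -.03 0 0 0 0;0 0 -.05 0 0 0 0;0 0 -.05 0 0 0 0'
```

```text
time_s: 16.78
position: [0.6226, 0.1654, 0.0098]
tool_rot: [[-1.0, 0.004, 0.002], [0.004, 1.0, 0.0], [-0.002, 0.0, -1.0]]
ft_force: [0.3, -0.1, -2.0]
grip_width: 0.0404
gripper_force: 51.3
time_s: 17.03
position: [0.6223, 0.1655, 0.0085]
tool_rot: [[-1.0, 0.004, 0.001], [0.004, 1.0, 0.0], [-0.001, 0.0, -1.0]]
ft_force: [0.3, -0.2, -2.6]
grip_width: 0.0401
gripper_force: 51.3
time_s: 17.28
position: [0.6222, 0.1655, 0.0077]
tool_rot: [[-1.0, 0.004, 0.0], [0.004, 1.0, 0.0], [-0.0, 0.0, -1.0]]
ft_force: [-0.4, 0.4, 0.3]
grip_width: 0.0408
gripper_force: 51.5
```

Contact came at 7.7 mm, as predicted. I'll press a hair further, then release and rise.

```bash
python3 -m handwheel '0 0 -.04 0 0 0 0;0 0 -.02 0 0 0 0;0 0 0 0 0 0 .5;0 0 0 0 0 0 .6;0 0 .03 0 0 0 .7;0 0 .03 0 0 0 .75;0 0 .03 0 0 0 .8;0 0 .03 0 0 0 .8'; python3 -m handwheel '0 0 .4 0 0 0 .8;0 0 1.5 0 0 0 .8;0 0 3.5 0 0 0 1;0 0 6.5 0 0 0 1;-3 -2.8 9 0 0 -3 1;-6 -5.6 9 0 0 3 1;-9 -8.4 9 0 0 9 1;-12 -11 9 0 0 14 1'; python3 - <<'E'
from h import *
i=get_image("top"); c=i["color"]; cv2.imwrite("pics/top5.png",cv2.resize(c[160:340,180:350,::-1],(566,600),interpolation=cv2.INTER_CUBIC))
E
```

```text
time_s: 17.95
position: [0.6222, 0.1655, 0.0077]
tool_rot: [[-1.0, 0.004, -0.0], [0.004, 1.0, 0.0], [0.0, 0.0, -1.0]]
ft_force: [-0.3, -0.1, -0.5]
grip_width: 0.0682
gripper_force: 0.0
time_s: 18.62
position: [0.5029, 0.0561, 0.0993]
tool_rot: [[-0.97, -0.244, 0.003], [-0.244, 0.97, -0.001], [-0.003, -0.001, -1.0]]
ft_force: [0.5, -1.9, -0.5]
grip_width: 0.0855
gripper_force: 0.0
```

View pics/top5.png

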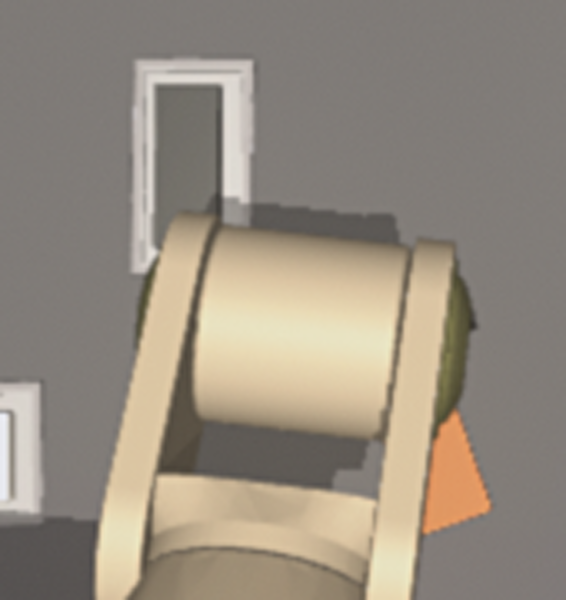

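Stone l is in its tray, about 2 mm off centre after parallax. Stone xl is next.

```bash
python3 -m handwheel '-2 -2 0 0 0 2 1;-4 -3.5 -1 0 0 5 1;-4.75 -3.83 -3 0 0 5 1;-4.75 -3.83 -3 0 0 5 1;-4.75 -3.83 -3 0 0 5 1;-4.75 -3.83 -3 0 0 5 1'
```

```text
time_s: 19.17
position: [0.4577, 0.0188, 0.0689]
tool_rot: [[-0.947, -0.322, 0.002], [-0.322, 0.947, -0.0], [-0.002, -0.001, -1.0]]
ft_force: [0.3, 0.7, 0.3]
grip_width: 0.0854
gripper_force: 0.0
```

```bash
python3 -m handwheel '-.2 -.1 -1.5 0 0 .4 1;-.2 -.1 -3.5 0 0 .4 1;-.2 -.1 -5 0 0 .4 1;-.2 -.1 -5.8 0 0 .4 1;-.2 -.1 -6.3 0 0 .4 1;-.2 -.1 -6.3 0 0 .4 .8;-.2 -.1 -6.3 0 0 .4 .7;-.2 -.1 -6.3 0 0 .4 .6' 70; python3 -m handwheel '0 0 0 0 0 0 .5;0 0 0 0 0 0 .4;0 0 0 0 0 0 .3;0 0 0 0 0 0 .2;0 0 0 0 0 0 .1;0 0 0 0 0 0 0'
```

```text
time_s: 19.83
position: [0.455, 0.0177, 0.0055]
tool_rot: [[-0.945, -0.328, 0.001], [-0.328, 0.945, -0.0], [-0.001, -0.001, -1.0]]
ft_force: [0.8, 0.7, -0.3]
grip_width: 0.0518
gripper_force: 0.0
time_s: 20.33
position: [0.4549, 0.0177, 0.006]
tool_rot: [[-0.945, -0.328, 0.002], [-0.328, 0.945, -0.0], [-0.002, -0.001, -1.0]]
ft_force: [-1.5, 1.2, 7.4]
grip_width: 0.0484
gripper_force: 73.4
```

```bash
python3 -m handwheel '0 0 .3 0 0 0 0;0 0 1.2 0 0 0 0;0 0 2.6 0 0 0 0;.8 -.6 4.2 0 0 -2 0;2.4 -1.9 5.5 0 0 -6 0;4.5 -3.6 6 0 0 -10 0;7 -5.5 6 0 0 -14 0;9.5 -7.5 6 0 0 -18 0'; python3 -m handwheel '2.5 -2 0 0 0 -4 0;5 -4 0 0 0 -8 0;7.5 -5.8 0 0 0 -12 0;9.5 -7.4 0 0 0 -15 0;11 -8.6 0 0 0 -18.2 0;11.7 -9.15 0 0 0 -18.2 0;11.7 -9.15 0 0 0 -18.2 0;11.7 -9.15 0 0 0 -18.2 0'
```

```text
time_s: 21.0
position: [0.5503, -0.058, 0.0658]
tool_rot: [[-1.0, -0.017, 0.001], [-0.017, 1.0, -0.0], [-0.001, -0.0, -1.0]]
ft_force: [1.2, 0.7, -3.2]
grip_width: 0.0482
gripper_force: 72.9
time_s: 21.67
position: [0.6659, -0.1486, 0.0644]
tool_rot: [[-0.956, 0.293, -0.001], [0.293, 0.956, 0.001], [0.001, 0.0, -1.0]]
ft_force: [-0.2, 0.7, -3.5]
grip_width: 0.0483
gripper_force: 72.9
```

```bash
python3 -m handwheel '.05 0 -1.2 0 0 0 0;.05 0 -2.8 0 0 0 0;.05 0 -4.2 0 0 0 0;.05 0 -5 0 0 0 0;.05 0 -5.3 0 0 0 0;.05 0 -5.45 0 0 0 0;.05 0 -5.55 0 0 0 0;.05 0 -5.55 0 0 0 0'; python3 -m handwheel '0 0 -.04 0 0 0 0;0 0 -.06 0 0 0 0;0 0 -.06 0 0 0 0'; python3 -m handwheel '0 0 -.03 0 0 0 0;0 0 -.05 0 0 0 0;0 0 -.05 0 0 0 0'
```

```text
time_s: 22.33
position: [0.6671, -0.1488, 0.0098]
tool_rot: [[-0.956, 0.293, 0.001], [0.293, 0.956, -0.0], [-0.001, -0.0, -1.0]]
ft_force: [0.0, -0.3, -3.1]
grip_width: 0.0486
gripper_force: 72.9
time_s: 22.58
position: [0.667, -0.1488, 0.009]
tool_rot: [[-0.956, 0.293, 0.001], [0.293, 0.956, -0.0], [-0.001, -0.0, -1.0]]
ft_force: [-0.8, 0.4, -3.1]
grip_width: 0.0482
gripper_force: 72.9
time_s: 22.83
position: [0.6669, -0.1488, 0.0082]
tool_rot: [[-0.956, 0.293, -0.0], [0.293, 0.956, -0.0], [0.0, -0.0, -1.0]]
ft_force: [0.1, -0.3, -3.3]
grip_width: 0.0483
gripper_force: 72.9
```

```bash
python3 -m handwheel '0 0 -.03 0 0 0 0;0 0 -.05 0 0 0 0;0 0 -.05 0 0 0 0'; python3 -m handwheel '0 0 -.02 0 0 0 0;0 0 -.02 0 0 0 0'
```

```text
time_s: 23.08
position: [0.6669, -0.1488, 0.0081]
tool_rot: [[-0.956, 0.293, 0.0], [0.293, 0.956, -0.0], [-0.0, -0.0, -1.0]]
ft_force: [-1.3, 0.8, 0.8]
grip_width: 0.0485
gripper_force: 73.4
time_s: 23.25
position: [0.667, -0.1488, 0.008]
tool_rot: [[-0.956, 0.293, 0.0], [0.293, 0.956, -0.0], [-0.0, -0.0, -1.0]]
ft_force: [-2.8, 0.6, 3.8]
grip_width: 0.0487
gripper_force: 73.7
```

```bash
python3 -m handwheel '0 0 0 0 0 0 .6;0 0 0 0 0 0 .7;0 0 .03 0 0 0 .8;0 0 .03 0 0 0 .9;0 0 .03 0 0 0 1;0 0 .03 0 0 0 1;0 0 .03 0 0 0 1;0 0 .4 0 0 0 1'; python3 -m handwheel '0 0 1.2 0 0 0 1;0 0 3.5 0 0 0 1;0 0 6.5 0 0 0 1;0 0 10 0 0 0 1;-4 2 12 0 0 0 1;-8 4 12 0 0 0 1;-11 7 12 0 0 0 1;-14 10 12 0 0 0 1';python3 -m handwheel '-4 4 0 0 0 0 1;-8 8 0 0 0 0 1;-11 9 0 0 0 0 1;-13 9.5 0 0 0 0 1;-14 9.5 0 0 0 0 1;-14 9.5 0 0 0 0 1'; python3 - <<'E'
from h import *
for n in("top","side"):
    i=get_image(n); c=i["color"][:,:,::-1]
    c=c[130:350,140:540] if n=="top" else c[180:400,170:540]
    cv2.imwrite(f"pics/{n}6.png",cv2.resize(c,None,fx=2,fy=2,interpolation=cv2.INTER_CUBIC))
E
```

```text
time_s: 23.92
position: [0.6666, -0.1487, 0.0109]
tool_rot: [[-0.956, 0.293, -0.001], [0.293, 0.956, 0.0], [0.001, 0.0, -1.0]]
ft_force: [0.1, 0.7, 1.1]
grip_width: 0.0852
gripper_force: 0.0
time_s: 24.58
position: [0.5331, -0.056, 0.133]
tool_rot: [[-0.956, 0.294, 0.002], [0.294, 0.956, -0.001], [-0.002, -0.0, -1.0]]
ft_force: [1.0, 0.1, 0.1]
grip_width: 0.0855
gripper_force: 0.0
time_s: 25.08
position: [0.3929, 0.0393, 0.1325]
tool_rot: [[-0.957, 0.292, 0.001], [0.292, 0.957, -0.0], [-0.001, -0.0, -1.0]]
ft_force: [0.9, -0.6, -0.0]
grip_width: 0.0856
gripper_force: 0.0
```

View pics/top6.png

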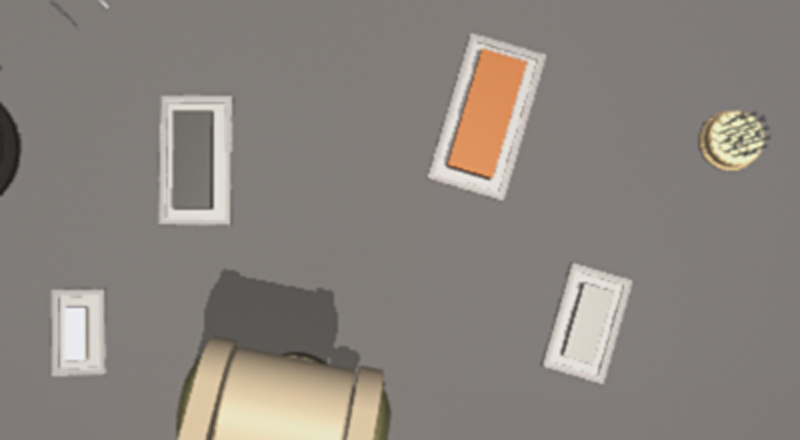

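View pics/side6.png

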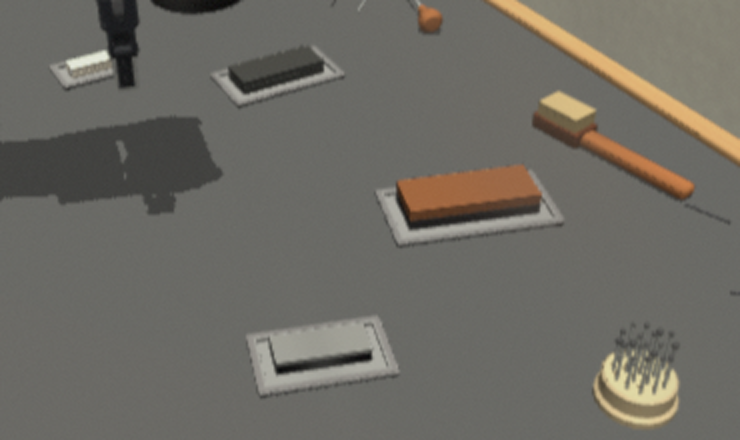

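All four stones lie flat and lengthwise inside their own trays: s at (75,333), m at (590,322), l at (193,160) and xl at (487,113). The bur stand at (733,140) has not moved.

```bash
python3 -m handwheel '0 0 0 0 0 0 1;0 0 0 0 0 0 1;0 0 0 0 0 0 1' && python3 -c "from rig import env; print(env.close_job())"
```

```text
time_s: 25.43
position: [0.3956, 0.0381, 0.1314]
tool_rot: [[-0.956, 0.294, 0.0], [0.294, 0.956, -0.0], [-0.0, -0.0, -1.0]]
ft_force: [0.0, 0.7, -0.1]
grip_width: 0.0856
gripper_force: 0.0
the job is handed in; nothing more can be done
None
```

The job is handed in at about 25 s on the robot clock: all four stones lie flat and lengthwise in their own trays, moved from the top down, and the bur stand has not moved; the hand-in gave no verdict.

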